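# Slide the flat sample tin through the wash-up return flap

## Task

Without gripping or lifting anything, push the flat sample tin along the counter into the lane of the steel wash-up return, through its hanging flap and so far into the bay that the flap can swing fully shut behind it; keep your fingers in the opening, holding the flap up, until the tin is clear of its swing, then withdraw. The tin stays flat on the counter all the way and everything else, the tall tin included, stays where it is.

Things in the scene. Friction and masses are not known exactly. Their poses are not given: they have to be found in the camera images.
- tin: the flat sample tin: a closed round plain aluminium tin, 72 mm diameter, 24 mm tall, about 0.14 kg, standing flat on the counter to one side in front of the return's mouth. Origin: centre of its underside.
- chute: the steel wash-up return, fixed, roofless, floorless (the tin slides on the counter). Origin: on the counter, mid-lane, right below the flap's hinge line. x points in along the lane through the flap, y across it to the left, z up. The lane is 104 mm wide inside. Two 95 mm high hinge posts stand just outside it at x = 0, y = +-56 to +-65 mm; nothing crosses between them above the flap.
- mouth (a point): point on the counter in the middle of the lane's mouth, 40 mm before the hinge line. From here 22 mm high rails (4 mm thick) run in along both sides of the lane; outwards two 22 mm high wings flare from y = +-54 mm here to y = +-88 mm at 60 mm further out (100 mm before the hinge line).
- bay (a point): point on the counter in the middle of the bay, 115 mm beyond the hinge line. Bay walls are 45 mm high, the end wall's inner face is 75 mm further in. The tin is clear of the flap's swing when its centre is more than 70 mm beyond the hinge line (its near edge 34 mm beyond); a tin left less far in props the flap up.
- flap (a joint): flap angle (rad): 0 hanging shut, grows as its lower edge goes in and up, stop at 1.5. 0.08 kg, falls shut by itself in under 1 s. Hinge line 88 mm above the counter.
- flap_panel (a point): centre of the flap's panel. The steel flap is a U: two 9 mm ears hang at the lane's sides, an 80 mm wide open notch between them; below it this slick panel, 98 x 3 mm, with a 6 mm white bead on its upper edge, 17 to 33 mm above the counter when shut. Fingers pointing down pass through the notch, push the panel before them, and can go some 46 mm past the hinge line before the bead stops them.
- tall_tin: bystander: a round aluminium tin like the flat one but narrower and taller, 58 mm diameter, 56 mm tall, standing on the other side in front of the mouth (which of the two stands on which side varies). Origin: centre of its underside.
- tamper: bystander: steel coffee tamper standing on its 58 mm base, 82 mm tall. Origin: centre of its underside.
- dosing_ring: bystander: low steel ring, 62 mm diameter, 22 mm tall. Origin: centre of its underside.
- cup: bystander: white mug with a handle, 80 mm diameter, 62 mm tall. Origin: centre of its underside.
- jug: bystander: steel milk jug with a handle, 84 mm diameter, 100 mm tall. Origin: centre of its underside.
- saucer: bystander: white saucer, 140 mm diameter, 20 mm tall. Origin: centre of its underside.
- bottle: bystander: glass bottle with a black cap, 66 mm diameter, 190 mm tall. Origin: centre of its underside.
Mind the look-alikes: they are no part of the job. There is more than one size of the tin; the one meant has the size given above.

How it is judged:
By the outcome, as a careful person would: the job done as asked, in the order asked, and still so for the second after the job is handed in, with the robot touching nothing.
It also fails if it takes over 51 s, if anything falls off the work surface, if the arm or the gripper's body presses on something with over 40 N, if the wrist force passes 120 N, or if a joint passes its speed limit or range.

## Robot

A 6-joint arm with a two-finger parallel gripper is mounted at the origin on the work surface. World frame = base frame: x ahead of the robot, y to its left, z up, the work surface at z = 0. Lengths are in mm, angles in degrees, forces in N, time in s.
With the tool pointing down it reaches from about 300 to 850 mm from the base axis. Payload 4.2 kg.
Tool frame: the origin (TCP) lies at the very end of the fingers, on their centre line; the grasp point (between the pads) lies env.grip_point_offset behind it (env.grip_point_offset is the distance from the TCP to the grasp point, in mm); z points along the fingers, y is the direction in which the jaws open and shut (so a half turn about z gives the same grasp; the last joint's range is limited). The gripper opens to 91 mm and grips with 3 to 60 N. Pads are 32 mm wide; open, the fingers measure 118 mm over their backs; the gripper's body (76 mm by 178 mm) begins 60 mm behind the grasp point.
Start: joints at [71.963, 18.312, 89.639, -0, 72.044, -1.146], TCP at [167.068, 550.211, 213.976] pointing down, gripper open.
Joint ranges: [-177.97, 177.97], [-48.28, 115.42], [12.27, 149.76], [-77.06, 257.06], [2.81, 150.46], [-146.56, 146.56]. Speed limits (degrees/s): [147.25, 147.25, 180, 180, 180, 180].

## Interface

Orientations are given as [roll, pitch, yaw] about the fixed x, y, z axes, in that order (R = Rz(yaw) Ry(pitch) Rx(roll)).
In Python, from workcell import env, grab_frame, camera_params gives the robot as it stands. The module is installed in compiled form; this text tells all that it offers.
- The arm moves only by the shell command python3 -m creep 'ROWS' [OPENING] [FORCE]. ROWS is a JSON object of lists of equal length, an entry for each row: "offset": the shift along the tool's x, y, z in m, a list of three; "rotation": the turn, a rotation vector about the tool's x, y, z in degrees, a list of three. A call has 1 to 5 rows; each row shifts and turns the commanded pose from where the row before left it, along the tool's axes as they then stand; what a row does not reach is not made up. A row lasts 1/8 s, in which the tool goes at most 62.5 mm and 10.7 degrees, less where a joint would pass 70% of its speed; a pose out of reach is approached as far as the arm can. A call is refused whole if a number of a shift passes 0.0625 or a number of a turn 10.7, either way. A call with a gripper value outside its range is refused whole. OPENING is the closure, from 0 (fully open) to 1 (shut), set as the call begins (- or left out, the last holds). The fingers move at their own pace and stop on an object; FORCE is the grip in N (left out, the last holds). Time passes only in rows, so rows that do not move let the fingers close. It gives the time, the measured TCP pose, the force and the opening at its end, in the units of the state.
- env.state(): the state, without advancing time (a new reading comes with each control period).
- grab_frame(name): name is "scene" or "side" or "wrist"; returns the picture (480x640x3 uint8, red, green, blue); there is no depth.
- camera_params(name): a dict with "mtx" (3x3 intrinsics, pixels), "R" (3x3) and "t" (3): a world point X has camera coordinates R X + t. Camera axes: x right, y down, z forward; pixel columns grow to the right and rows downward; lengths in mm; the calibration is good to about 2 mm. A picture is of the moment at which its call begins: read the wrist's pose just before it. camera_params takes no time and is no camera call; for the wrist camera it gives the pose at the moment of the call.
- env.job_done(): hands the job in, once; it reports no verdict.
The state is a dict: "time_s": time; "qpos": joint angles; "qvel": joint speeds; "effort": joint torques, N m; "ee_pos": TCP position; "ee_rot": TCP orientation; "force": force on the tool from outside, world axes, zero at the start; "torque": the same for the moment, N m; "gripper_width": finger opening in mm.
Only numpy, scipy, OpenCV 4.12 (cv2) and the standard library are available. Lean on these libraries where they do the work, as an engineer would, in place of code of your own. Each camera call takes 0.05 s, during which the arm holds its last target.

## Working session

There is one attempt and no reset: what is moved stays moved. The work goes in short steps, Python scripts to look and compute and a shell command to move; the robot and the scene stay as the last step left them, time stands still between calls to the robot, and variables do not carry over. Pictures are saved under pics/ and viewed, and the job is handed in when it is done.

```bash
mkdir -p pics; ls
python3 - <<'E'
from workcell import env, grab_frame, camera_params
import cv2
for n in("scene","side"):
    cv2.imwrite(f"pics/{n}0.png",grab_frame(n)[:,:,::-1])
    p=camera_params(n); print(n,p)
print(env.state(),env.grip_point_offset)
E
```

```text
pics
scene {'mtx': array([[515.41061477,   0.        , 308.85530249],
       [  0.        , 515.41061477, 233.84198391],
       [  0.        ,   0.        ,   1.        ]]), 'R': array([[ 0.50987639,  0.8600928 ,  0.01632286],
       [ 0.52894943, -0.2984928 , -0.79442718],
       [-0.67840885,  0.41369363, -0.60714003]]), 't': array([-223.45884519, -255.67376139, 1504.66227291])}
side {'mtx': array([[597.74817695,   0.        , 319.57687527],
       [  0.        , 597.74817695, 234.443811  ],
       [  0.        ,   0.        ,   1.        ]]), 'R': array([[ 0.99109099, -0.13260732, -0.01240802],
       [-0.09744263, -0.65844377, -0.74629534],
       [ 0.09079424,  0.74085565, -0.66549929]]), 't': array([-557.08625371,   67.69833118, 1286.44128012])}
{'time_s': 0.1, 'qpos': array([ 7.19636160e+01,  1.83467569e+01,  8.96982836e+01,  4.45018560e-04,
        7.20436479e+01, -1.14625871e+00]), 'qvel': array([ 0.01743631, -0.13518844, -0.21817627, -0.04928601,  0.01381015,
        0.06769983]), 'effort': array([ 3.40864335e-04, -4.13332343e+01, -2.32509935e+01,  7.29813287e-02,
        4.21598239e-02, -7.33121919e-05]), 'ee_pos': array([166.92220145, 549.77604964, 213.2242676 ]), 'ee_rot': array([-1.79911338e+02, -2.19722518e-03,  1.63109736e+02]), 'force': array([ 1.16550832,  0.72496419, -0.29646464]), 'torque': array([0.00105574, 0.02210556, 0.01311508]), 'gripper_width': 91.53115287310716} 18.8
```

View pics/scene0.png

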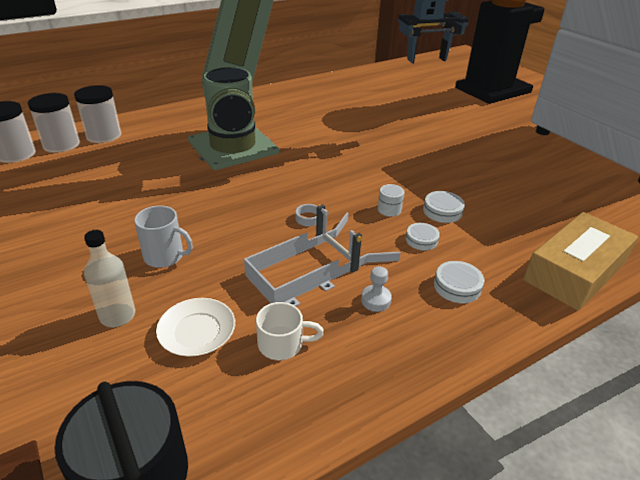

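View pics/side0.png

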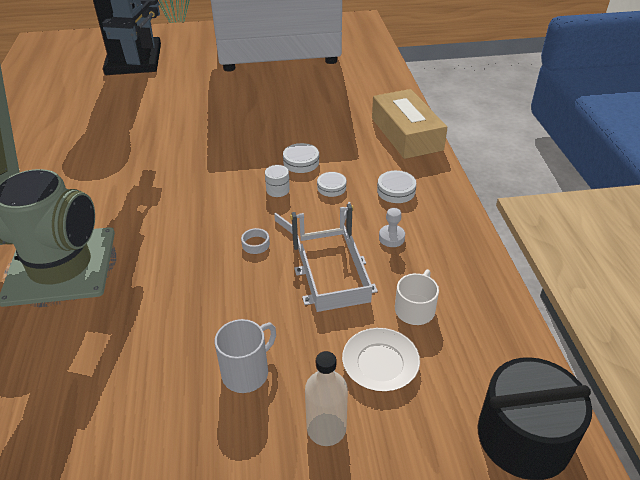

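```bash
cat > h.py <<'E'
import numpy as np
from workcell import env, grab_frame, camera_params
import cv2
def ray(n,u,v,z,p=None):
    p=p or camera_params(n)
    R,t=p["R"],p["t"]; C=-R.T@t; d=R.T@np.linalg.inv(p["mtx"])@np.array([u,v,1.]); return C+d*(z-C[2])/d[2]
def proj(n,X,p=None):
    p=p or camera_params(n); c=p["R"]@np.array(X,float)+p["t"]; q=p["mtx"]@c; return q[:2]/q[2]
def crop(src,dst,x0,y0,x1,y1,s):
    im=cv2.imread(src)[y0:y1,x0:x1]; cv2.imwrite(dst,cv2.resize(im,None,fx=s,fy=s,interpolation=cv2.INTER_CUBIC))
E
python3 - <<'E'
from h import *
crop("pics/scene0.png","pics/sc1.png",230,170,500,320,2.9)
crop("pics/side0.png","pics/si1.png",220,130,440,320,3.1)
E
```

```text
(no output)
```

View pics/sc1.png

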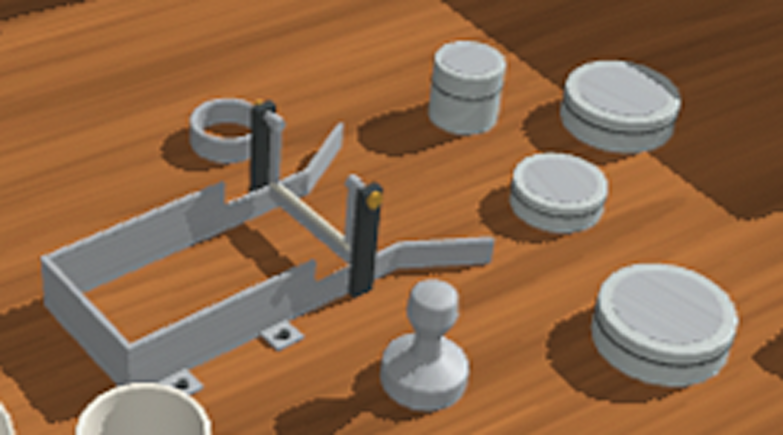

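View pics/si1.png

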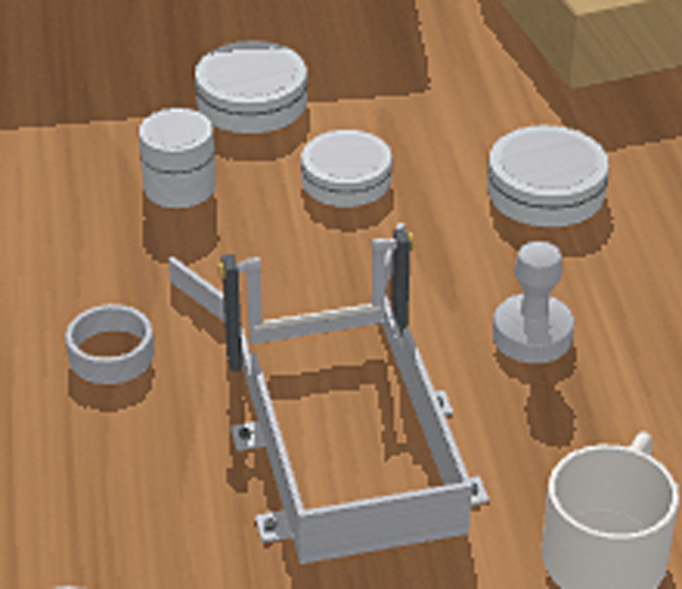

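Run:
```python
from h import *
S=lambda x,y:(x/3.1+220,y/3.1+130)
C=lambda x,y:(x/2.9+230,y/2.9+170)
for nm,s,c in [("mid",(301,392,158),(511,607,180)),("right",(489,608,163),(594,738,305)),("back",(196,307,77),(563,680,92)),("tall",(141,214,131),(433,505,63))]:
  for z in ((24,) if nm!="tall" else (56,)):
    for n,T,a in(("side",S,s),("scene",C,c)):
        m=ray(n,*T((a[0]+a[1])/2,a[2]),z)
        w=np.linalg.norm(ray(n,*T(a[0],a[2]),z)-ray(n,*T(a[1],a[2]),z))
        print(nm,n,m.round(1),w.round(1))
    # triangulate
# chute: post tops z=95, posts base; end wall corners z=45
pts={"postL_top":((231,256),(263,103),95),"postR_top":((403,228),(372,187),95),"farL":((303,522),(130,350),45),"farR":((470,490),(43,262),45),"panelbead L":((256,333),(275,183),33),"beadR":((383,315),(349,250),33),"wingL tip":((172,260),(341,126),22),"wingR":((0,0),(493,240),22)}
for k,(s,c,z) in pts.items():
    print(k,ray("side",*S(*s),z).round(1),ray("scene",*C(*c),z).round(1))
```

```text
mid side [617. 183.  24.] 71.8
mid scene [618.1 188.1  24. ] 74.2
right side [772.7 152.8  24. ] 93.1
right scene [765.6 157.9  24. ] 100.6
back side [555.2 306.5  24. ] 92.8
back scene [549.9 314.4  24. ] 98.4
tall side [486.1 194.5  56. ] 56.7
tall scene [489.9 196.3  56. ] 59.1
postL_top [508.6 -10.   95. ] [505. -12.  95.]
postR_top [629.5   2.6  95. ] [ 6.281e+02 -6.000e-01  9.500e+01]
farL [ 530.6 -213.    45. ] [ 641.4 -195.1   45. ]
farR [ 638.1 -201.4   45. ] [ 534.5 -206.5   45. ]
panelbead L [522.4 -21.7  33. ] [523.8 -10.8  33. ]
beadR [613.3 -15.9  33. ] [616.4  -6.7  33. ]
wingL tip [470.8  80.   22. ] [473.6  83.9  22. ]
wingR [347.6 463.4  22. ] [648.4  99.6  22. ]
```

Flat tins that could be taken for the target, in scene pixels:
- (422,236): 72–74 mm across, which matches the target. World position is about (617,185).
- (459,281) and (444,207): both about 95 mm, so too big.
- (391,200): the tall tin, 58 mm.

I choose (422,236); the side-view crop also gives 71.8 mm. Next I move above it and look with the wrist camera.

```bash
python3 -m creep '{"offset":[[-0.052,-0.022,-0.01],[-0.052,-0.022,-0.01],[-0.052,-0.022,-0.01],[-0.052,-0.022,-0.01],[-0.052,-0.022,-0.01]],"rotation":[[0,0,0],[0,0,0],[0,0,0],[0,0,0],[0,0,0]]}' 1 20
python3 -m creep '{"offset":[[-0.052,-0.022,-0.01],[-0.052,-0.022,-0.01],[-0.052,-0.022,-0.01],[-0.052,-0.022,0],[-0.052,-0.022,0]],"rotation":[[0,0,0],[0,0,0],[0,0,0],[0,0,0],[0,0,0]]}'
python3 -m creep '{"offset":[[0,0,0],[0,0,0]],"rotation":[[0,0,6],[0,0,6]]}'
python3 - <<'E'
from h import *
s=env.state();print(s["time_s"],s["ee_pos"].round(1),s["ee_rot"].round(1),s["gripper_width"],s["qpos"].round(1))
p=camera_params("wrist");np.savez("w1.npz",**p);print(p, -p["R"].T@p["t"])
cv2.imwrite("pics/w1.png",grab_frame("wrist")[:,:,::-1])
E
```

```text
time_s: 0.72
ee_pos: [384.9, 368.0, 264.0]
ee_rot: [-180.0, -0.0, 163.1]
force: [0.4, -0.3, -0.5]
gripper_width: 44.0
time_s: 1.35
ee_pos: [601.9, 187.2, 293.7]
ee_rot: [180.0, -0.0, 163.1]
force: [0.4, 1.0, -0.4]
gripper_width: 0.2
time_s: 1.6
ee_pos: [601.1, 187.7, 292.9]
ee_rot: [-179.9, -0.1, 150.8]
force: [-0.5, 0.3, 0.3]
gripper_width: 0.8
1.6 [601.1 187.7 292.9] [-1.799e+02 -1.000e-01  1.508e+02] 0.7918894681138782 [ 16.3  21.5  73.6   0.   85.  -44.5]
{'mtx': array([[414.18592215,   0.        , 318.36694031],
       [  0.        , 414.18592215, 242.72561057],
       [  0.        ,   0.        ,   1.        ]]), 'R': array([[ 0.4878763 ,  0.87290866, -0.00268162],
       [ 0.83772717, -0.46734524,  0.2824918 ],
       [ 0.2453363 , -0.14006752, -0.95926596]]), 't': array([-456.05550998, -471.37695875,  346.69669001])} [532.32668145 226.3599726  464.5114932 ]
```

View pics/w1.png

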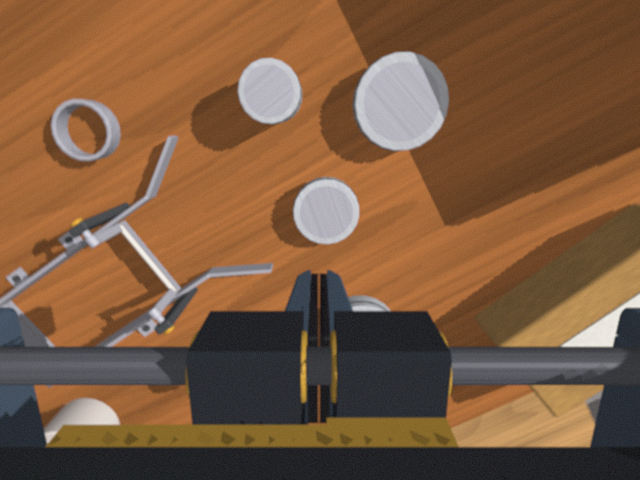

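Run:
```python
from h import *
crop("pics/w1.png","pics/w1c.png",0,90,380,350,2.1)
```

```text
(no output)
```

View pics/w1c.png

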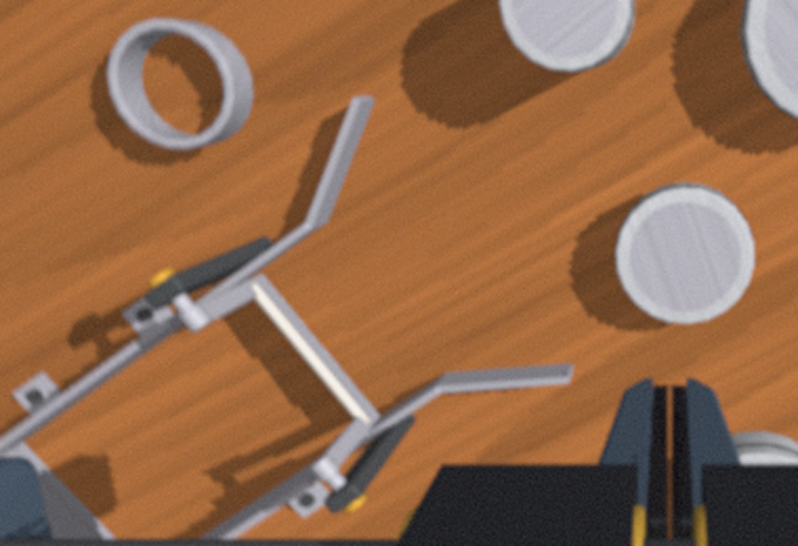

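Run:
```python
from h import *
p=dict(np.load("w1.npz"))
K=lambda x,y,z:ray("wrist",x/2.1,y/2.1+90,z,p)[:2]
tR,tL=K(365,99,22),K(571,373,22); kR,kL=K(318,222,22),K(446,380,22); bR,bL=K(256,287,33),K(368,415,33)
tin=K(685,254,24); tall=ray("wrist",270,91,56,p)[:2]
for n,v in zip("tR tL kR kL bR bL tin tall".split(),(tR,tL,kR,kL,bR,bL,tin,tall)):print(n,v.round(1))
print("tip width(176)",np.linalg.norm(tR-tL),"kink(108)",np.linalg.norm(kR-kL),"bead(98)",np.linalg.norm(bR-bL))
# rigid fit
L=np.array([[-100,-88],[-100,88],[-40,-54],[-40,54],[0,-49],[0,49]],float);W=np.array([tR,tL,kR,kL,bR,bL])
l=L-L.mean(0);w=W-W.mean(0);a=np.arctan2((l[:,0]*w[:,1]-l[:,1]*w[:,0]).sum(),(l*w).sum());R=np.array([[np.cos(a),-np.sin(a)],[np.sin(a),np.cos(a)]])
o=W.mean(0)-R@L.mean(0);print("origin",o,"az",np.degrees(a));print(((W-o)@R).round(1))
print("tin in chute",(tin-o)@R,"tall",(tall-o)@R)
```

```text
tR [472.8  86.5]
tL [645.5 101.4]
kR [511.6  30.3]
kL [616.   40.1]
bR [524.1 -12.3]
bL [610.3  -2.7]
tin [617.8 187. ]
tall [486.8 199.1]
tip width(176) 173.30857763749947 kink(108) 104.85589565746449 bead(98) 86.73762997602404
origin [567.48657065  -5.93747847] az -84.94906994281358
[[-100.4  -86.1]
 [-100.    87.2]
 [ -41.   -52.5]
 [ -41.6   52.4]
 [   2.6  -43.8]
 [   0.5   42.9]]
tin in chute [-187.72672798   67.07677214] tall [-211.38446564  -62.36075224]
```

```bash
python3 -m creep '{"offset":[[-0.008,0.038,0],[-0.007,0.038,0],[0,0,0.06],[0,0,0.06],[0,0,0.06]],"rotation":[[0,0,0],[0,0,0],[0,0,0],[0,0,0],[0,0,0]]}'
python3 -m creep '{"offset":[[0,0,0.05],[0,0,0.02],[0,0,0]],"rotation":[[0,0,0],[0,0,0],[0,0,0]]}'
python3 - <<'E'
from h import *
s=env.state();print(s["time_s"],s["ee_pos"].round(1),s["ee_rot"].round(1))
cv2.imwrite("pics/w2.png",grab_frame("wrist")[:,:,::-1])
crop2=grab_frame("side")[:,:,::-1];cv2.imwrite("pics/s2.png",crop2);crop("pics/s2.png","pics/s2c.png",220,60,440,260,3)
E
```

```text
time_s: 2.28
ee_pos: [650.2, 248.1, 111.9]
ee_rot: [-180.0, -0.0, 151.2]
force: [1.2, 0.5, 0.7]
gripper_width: 0.6
time_s: 2.65
ee_pos: [649.0, 247.5, 41.5]
ee_rot: [-179.8, -0.2, 151.2]
force: [0.3, -1.0, 0.8]
gripper_width: -0.1
2.65 [649.  247.5  41.5] [-179.8   -0.2  151.2]
```

View pics/w2.png

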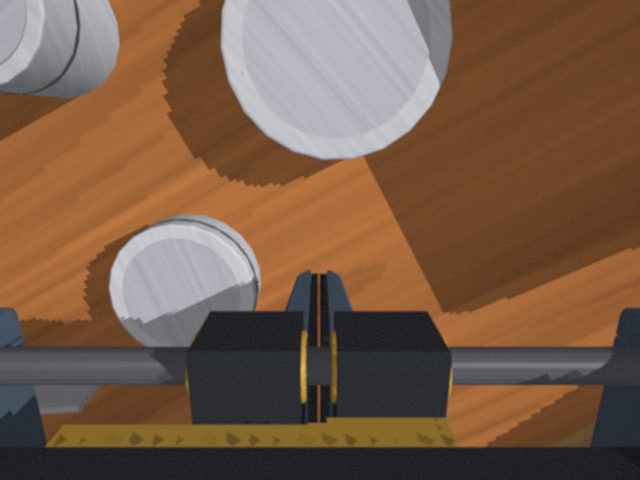

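View pics/s2c.png

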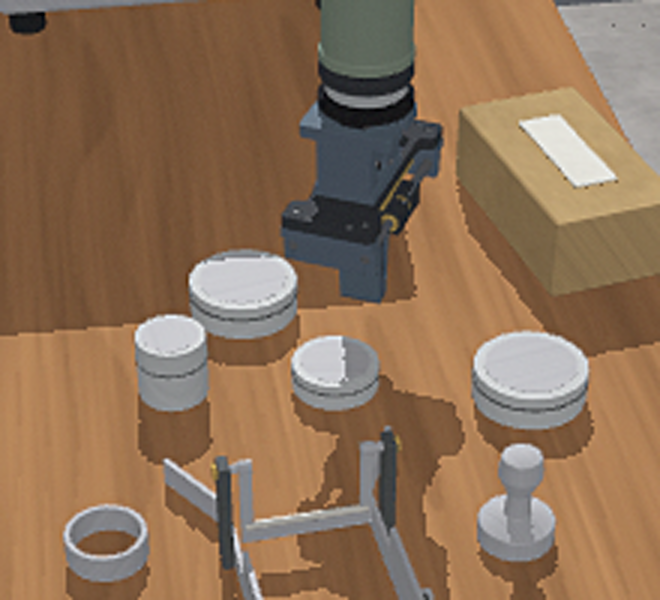

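```bash
python3 -m creep '{"offset":[[0,0,0.02],[0,0,0.012],[0,0,0],[0,-0.01,0],[0,-0.012,0]],"rotation":[[0,0,0],[0,0,0],[0,0,0],[0,0,0],[0,0,0]]}'
python3 -m creep '{"offset":[[0,-0.012,0],[0,-0.012,0],[0,-0.012,0],[0,-0.012,0],[0,-0.012,0]],"rotation":[[0,0,0],[0,0,0],[0,0,0],[0,0,0],[0,0,0]]}'
python3 - <<'E'
from h import *
cv2.imwrite("pics/s3.png",grab_frame("side")[:,:,::-1]);crop("pics/s3.png","pics/s3c.png",220,60,440,260,3)
E
```

```text
time_s: 3.38
ee_pos: [639.9, 228.1, 12.7]
ee_rot: [180.0, 0.0, 151.1]
force: [-0.5, -0.8, 0.3]
gripper_width: 0.4
time_s: 4.0
ee_pos: [610.6, 175.5, 12.0]
ee_rot: [180.0, 0.0, 151.1]
force: [-0.6, 0.7, 1.3]
gripper_width: 0.2
```

View pics/s3c.png

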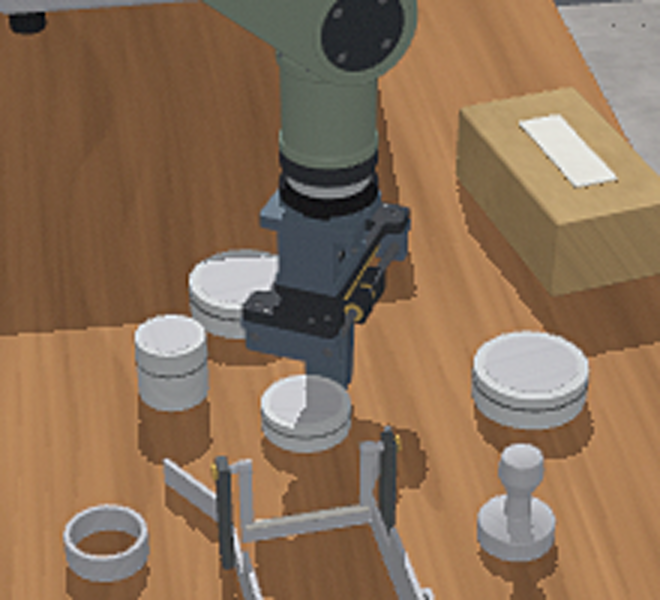

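```bash
python3 -m creep '{"offset":[[0,-0.012,0],[0,-0.012,0],[0,-0.012,0],[0,-0.012,0],[0,-0.008,0]],"rotation":[[0,0,0],[0,0,0],[0,0,0],[0,0,0],[0,0,0]]}'
python3 -m creep '{"offset":[[0,0,0],[0,0.03,0],[0,0.04,0]],"rotation":[[0,0,0],[0,0,0],[0,0,0]]}'
python3 - <<'E'
from h import *
s=env.state();print(s["time_s"],s["ee_pos"].round(1),s["ee_rot"].round(1))
cv2.imwrite("pics/s4.png",grab_frame("side")[:,:,::-1]);crop("pics/s4.png","pics/s4c.png",220,100,440,300,3)
cv2.imwrite("pics/c4.png",grab_frame("scene")[:,:,::-1]);crop("pics/c4.png","pics/c4c.png",280,150,480,300,4)
E
```

```text
time_s: 4.68
ee_pos: [583.3, 126.3, 11.9]
ee_rot: [-180.0, -0.0, 151.1]
force: [0.1, 1.0, -0.8]
gripper_width: 0.5
time_s: 5.05
ee_pos: [618.1, 188.6, 12.1]
ee_rot: [-180.0, -0.0, 151.0]
force: [0.9, 0.2, 0.0]
gripper_width: 0.2
5.05 [618.1 188.6  12.1] [-180.   -0.  151.]
```

View pics/s4c.png

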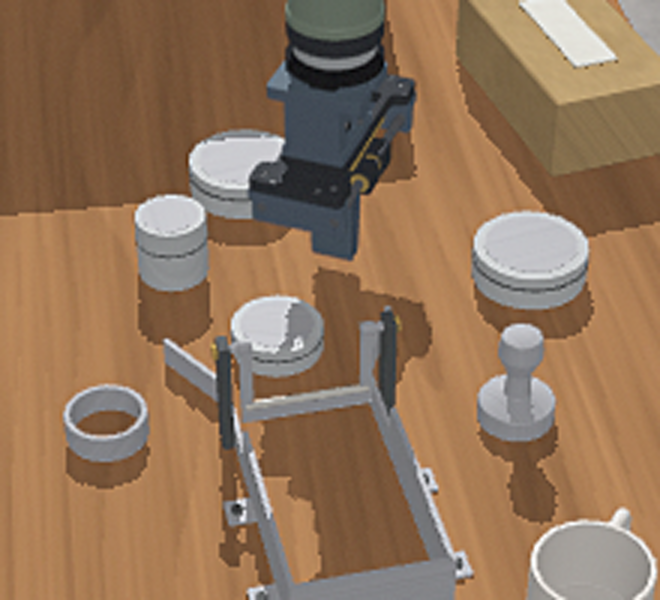

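View pics/c4c.png

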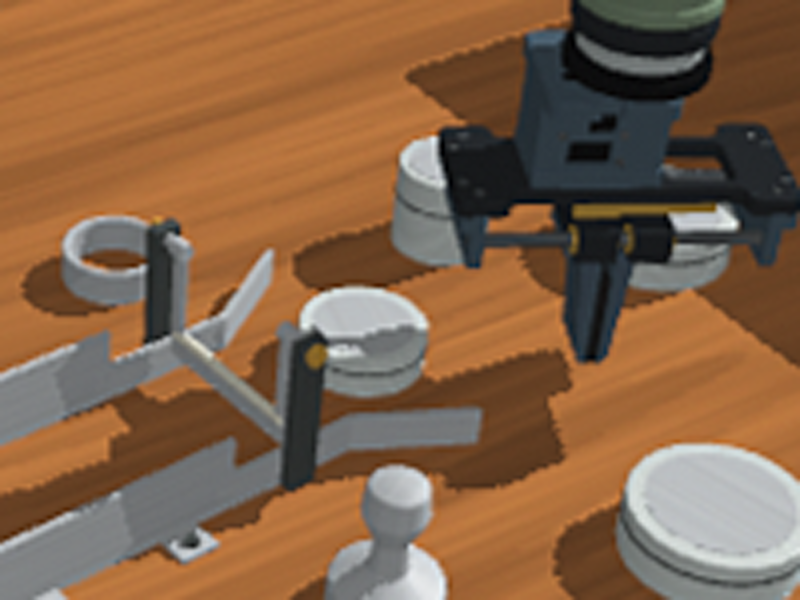

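```bash
cat >> h.py <<'E'
O=np.array([567.5,-6.5]);A=np.radians(-84.9);RC=np.array([[np.cos(A),-np.sin(A)],[np.sin(A),np.cos(A)]])
def toC(w): return (np.array(w)[:2]-O)@RC
def toW(c): return O+RC@np.array(c,float)
E
python3 - <<'E'
from h import *
for a in (ray("side",220+277/3,100+329/3,24),ray("scene",280+364/4,150+327/4,24)): print(a.round(1),toC(a).round(1))
print("target TCP behind", [toW((x,0)).round(1) for x in (-160,-150,30)])
s=env.state();print(toC(s["ee_pos"]))
E
```

```text
[556.2  80.2  24. ] [-87.4  -3.5]
[560.2  87.9  24. ] [-94.7   1.2]
target TCP behind [array([553.3, 152.9]), array([554.2, 142.9]), array([570.2, -36.4])]
[-192.88397183   70.11447049]
```

```bash
python3 -m creep '{"offset":[[0,0,0],[0,0,0],[0,0,0],[0,0,0],[0,0,0]],"rotation":[[0,0,-8.5],[0,0,-8.5],[0,0,-8.5],[0,0,-8.6],[0,0,0]]}'
python3 - <<'E'
from h import *
from scipy.spatial.transform import Rotation as Ro
s=env.state();print(s["ee_pos"].round(1),s["ee_rot"].round(1),s["qpos"].round(1))
M=Ro.from_euler("xyz",s["ee_rot"],degrees=True).as_matrix()
d=np.append(toW((-160,0)),11)-s["ee_pos"];print("tool delta",(M.T@d).round(1), "az tool y",np.degrees(np.arctan2(M[1,1],M[0,1])))
E
```

```text
time_s: 5.78
ee_pos: [617.4, 188.1, 11.9]
ee_rot: [-180.0, -0.0, -174.9]
force: [0.9, 0.2, 0.8]
gripper_width: 0.6
[617.4 188.1  11.9] [-180.    -0.  -174.9] [ 15.9  34.6  94.1  -0.   51.4 -79.2]
tool delta [ 67.  -29.4   0.9] az tool y 95.1143996582642
```

```bash
python3 -m creep '{"offset":[[0.03,-0.013,0],[0.037,-0.017,0.001],[0,0,0]],"rotation":[[0,0,0],[0,0,0],[0,0,0]]}'
python3 - <<'E'
from h import *
s=env.state();print(s["ee_pos"].round(1),toC(s["ee_pos"]).round(1))
p=camera_params("wrist");np.savez("w5.npz",**p)
cv2.imwrite("pics/w5.png",grab_frame("wrist")[:,:,::-1])
E
```

```text
time_s: 6.15
ee_pos: [550.3, 150.9, 10.6]
ee_rot: [-180.0, -0.3, -175.0]
force: [0.1, -0.4, 1.0]
gripper_width: 0.9
[550.3 150.9  10.6] [-158.3   -3.2]
```

View pics/w5.png

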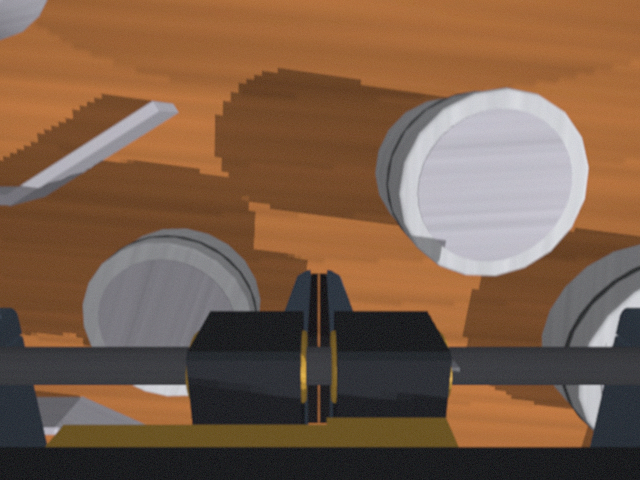

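Run:
```python
from h import *
p=dict(np.load("w5.npz"))
for c in [(0,0),(-2,3)]:
  pts=[proj("wrist",[*(toW(np.array([-90.5,0])+c)+36*np.array([np.cos(t),np.sin(t)])),24],p) for t in np.linspace(0,6.28,100)]
  pts=np.array(pts);print(pts.min(0),pts.max(0))
```

```text
[ 73.9074659  242.30582178] [245.25461473 396.97771916]
[ 79.83431285 249.49488964] [250.29920457 402.69982509]
```

```bash
python3 -m creep '{"offset":[[-0.003,-0.006,0],[0,-0.012,0],[0,-0.012,0],[0,-0.012,0],[0,-0.012,0]],"rotation":[[0,0,0],[0,0,0],[0,0,0],[0,0,0],[0,0,0]]}'
python3 -m creep '{"offset":[[0,-0.012,0],[0,-0.012,0],[0,-0.012,0],[0,-0.01,0],[0,0,0]],"rotation":[[0,0,0],[0,0,0],[0,0,0],[0,0,0],[0,0,0]]}'
python3 - <<'E'
from h import *
s=env.state();print(s["ee_pos"].round(1),toC(s["ee_pos"]).round(1))
cv2.imwrite("pics/s6.png",grab_frame("side")[:,:,::-1]);crop("pics/s6.png","pics/s6c.png",220,100,440,300,3)
cv2.imwrite("pics/c6.png",grab_frame("scene")[:,:,::-1]);crop("pics/c6.png","pics/c6c.png",240,150,440,300,4)
E
```

```text
time_s: 6.82
ee_pos: [561.7, 98.0, 11.0]
ee_rot: [180.0, 0.0, -174.8]
force: [-0.8, 1.7, 0.6]
gripper_width: 0.3
time_s: 7.45
ee_pos: [565.8, 52.2, 10.9]
ee_rot: [-180.0, -0.0, -174.8]
force: [0.2, 0.3, -0.2]
gripper_width: 0.1
[565.8  52.2  10.9] [-58.6   3.6]
```

View pics/s6c.png

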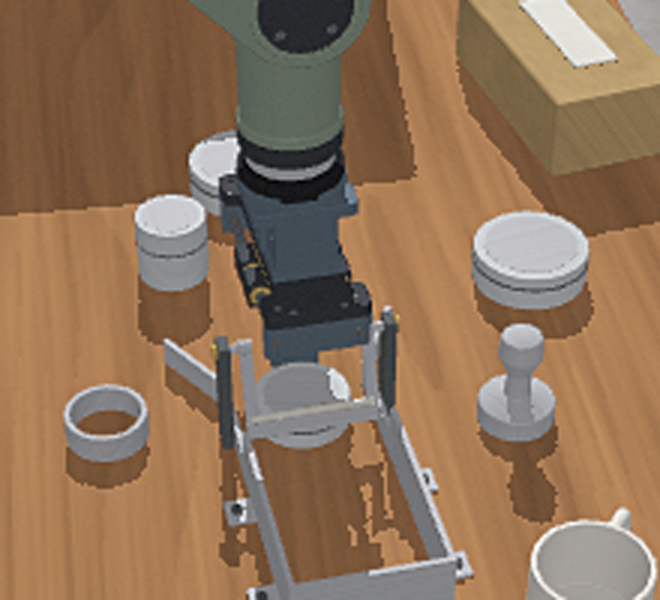

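View pics/c6c.png

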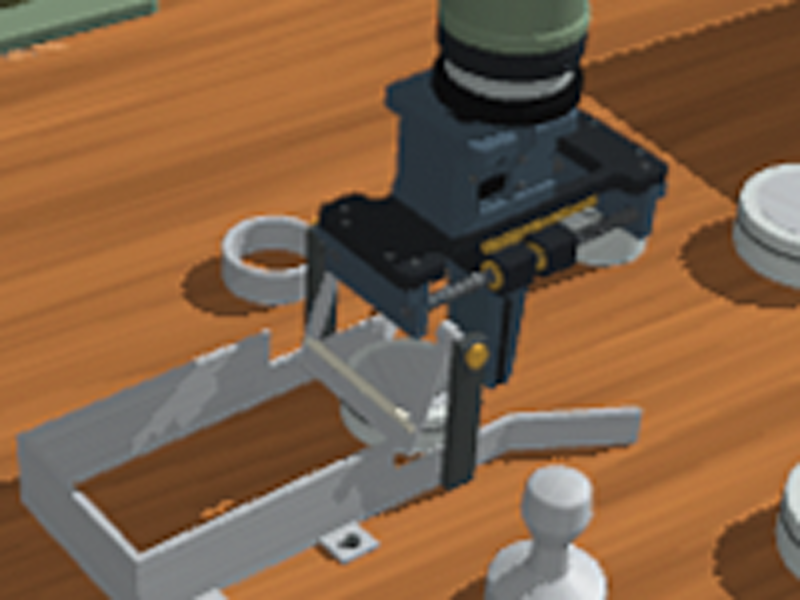

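```bash
python3 -m creep '{"offset":[[0.001,-0.01,0],[0.001,-0.01,0],[0.001,-0.01,0],[0.001,-0.01,0],[0,-0.01,0]],"rotation":[[0,0,0],[0,0,0],[0,0,0],[0,0,0],[0,0,0]]}'
python3 - <<'E'
from h import *
s=env.state();print(s["ee_pos"].round(1),toC(s["ee_pos"]).round(1))
cv2.imwrite("pics/s7.png",grab_frame("side")[:,:,::-1]);crop("pics/s7.png","pics/s7c.png",220,130,420,300,3)
cv2.imwrite("pics/c7.png",grab_frame("scene")[:,:,::-1]);crop("pics/c7.png","pics/c7c.png",240,150,440,300,4)
E
```

```text
time_s: 8.18
ee_pos: [566.3, 2.1, 10.9]
ee_rot: [180.0, -0.0, -174.8]
force: [0.2, 0.5, -0.8]
gripper_width: 0.2
[566.3   2.1  10.9] [-8.7 -0.5]
```

View pics/s7c.png

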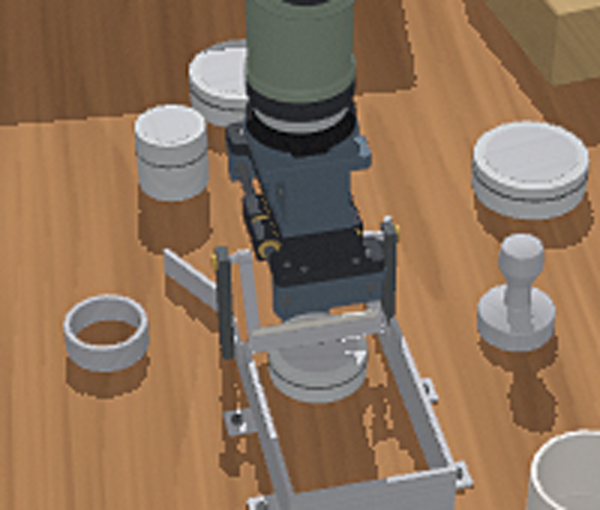

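View pics/c7c.png

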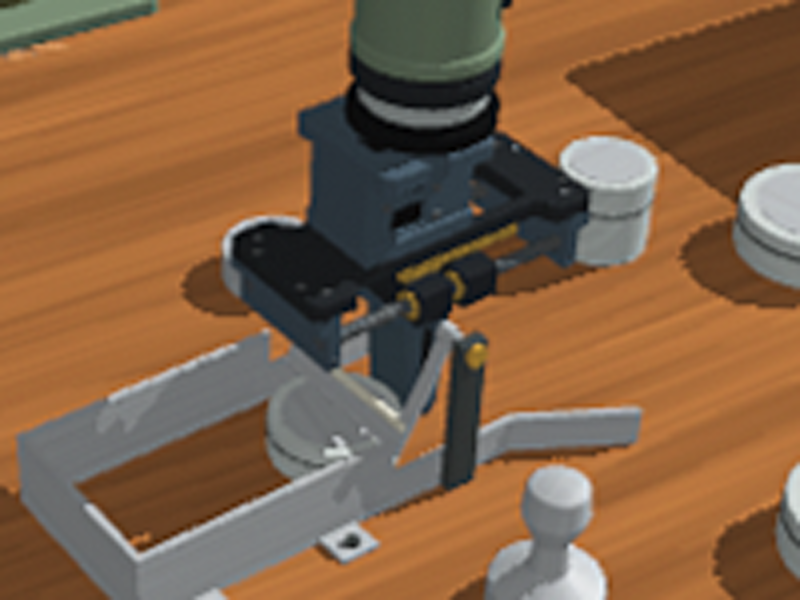

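```bash
python3 -m creep '{"offset":[[0,-0.009,0],[0,-0.009,0],[0,-0.008,0],[0,-0.006,0],[0,0,0]],"rotation":[[0,0,0],[0,0,0],[0,0,0],[0,0,0],[0,0,0]]}'
python3 - <<'E'
from h import *
s=env.state();print(s["ee_pos"].round(1),toC(s["ee_pos"]).round(1))
cv2.imwrite("pics/s8.png",grab_frame("side")[:,:,::-1]);crop("pics/s8.png","pics/s8c.png",270,180,400,310,4.5)
cv2.imwrite("pics/c8.png",grab_frame("scene")[:,:,::-1]);crop("pics/c8.png","pics/c8c.png",235,170,395,300,4.5)
E
```

```text
time_s: 8.9
ee_pos: [569.3, -29.5, 10.9]
ee_rot: [-180.0, 0.0, -174.8]
force: [-0.3, 1.4, -0.2]
gripper_width: 0.5
[569.3 -29.5  10.9] [23.1 -0.3]
```

View pics/s8c.png

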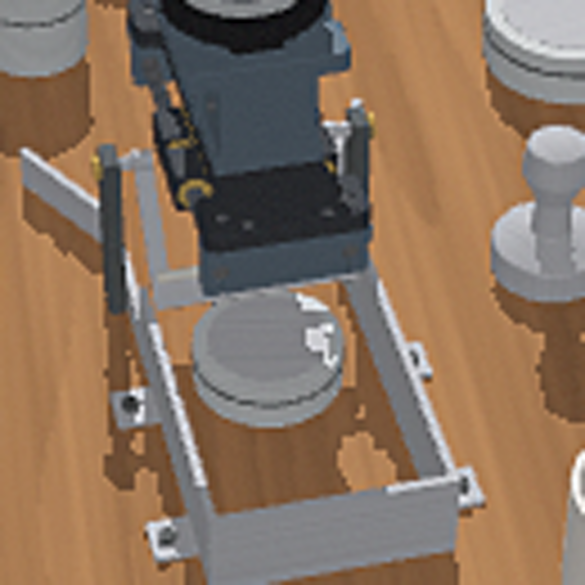

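View pics/c8c.png

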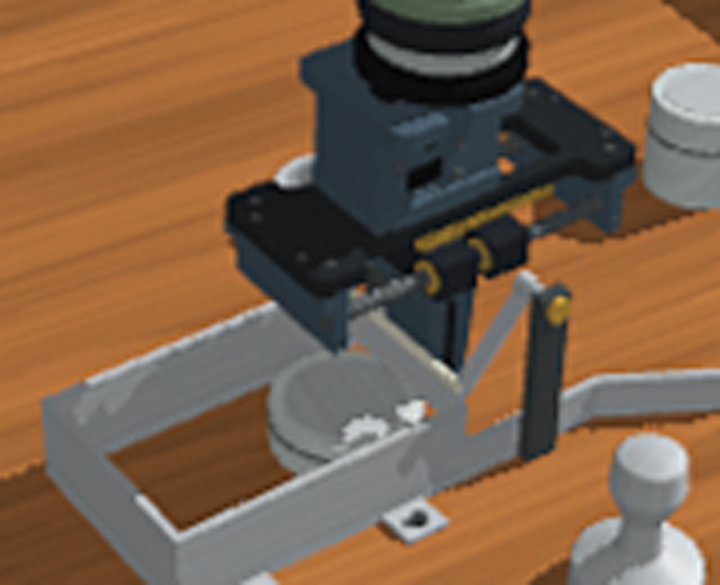

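Run:
```python
from h import *
print(toC(ray("side",329.6,256.7,24)))
# overlay predicted circles
for n,f,(x0,y0,s) in (("side","s8",(270,180,4.5)),("scene","c8",(235,170,4.5))):
    im=cv2.imread(f"pics/{f}c.png")
    for x,col in((66,(0,0,255)),(72,(0,255,0)),(78,(255,0,0))):
        pts=np.array([(proj(n,[*toW((x+36*np.cos(t),36*np.sin(t))),24])-[x0,y0])*s for t in np.linspace(0,6.28,80)]).astype(int)
        cv2.polylines(im,[pts],True,col,1)
    cv2.imwrite(f"pics/{f}o.png",im)
```

```text
[74.28200915 -1.13103927]
```

View pics/s8o.png

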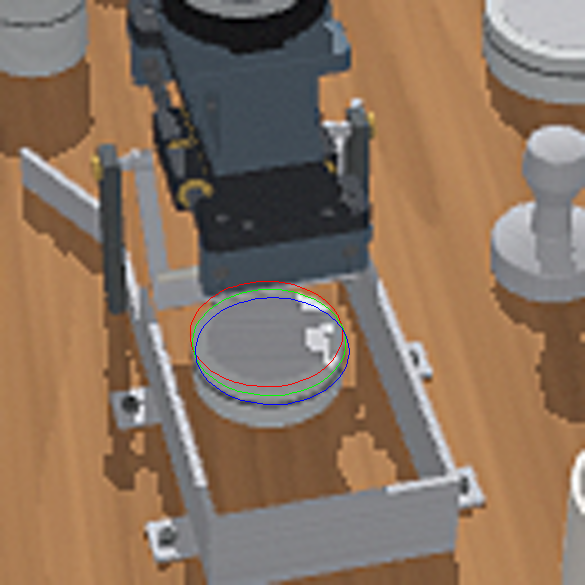

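View pics/c8o.png

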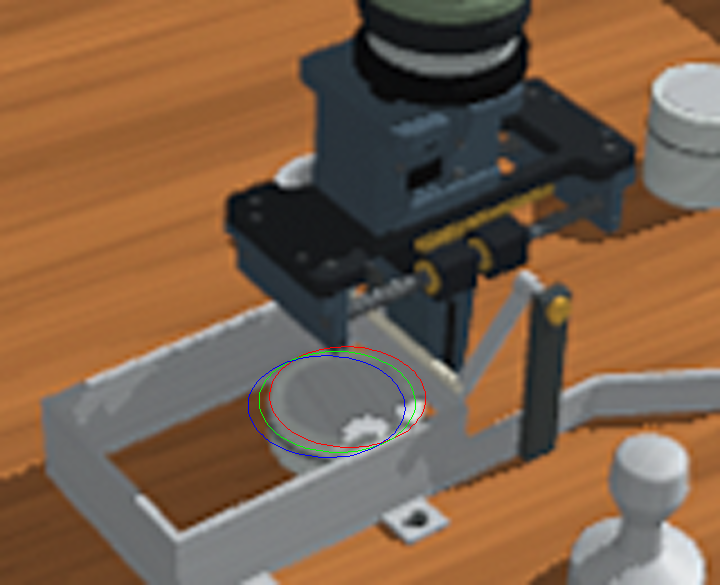

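```bash
python3 -m creep '{"offset":[[0,-0.004,0],[0,-0.003,0],[0,0,0]],"rotation":[[0,0,0],[0,0,0],[0,0,0]]}'
python3 -c "
from h import *
s=env.state();print(toC(s['ee_pos']).round(1),s['force'].round(1),s['torque'].round(2))"
```

```text
time_s: 9.38
ee_pos: [569.9, -36.1, 10.9]
ee_rot: [-180.0, -0.0, -174.8]
force: [0.0, 0.3, -0.5]
gripper_width: 0.6
[29.7 -0.2] [ 0.   0.3 -0.5] [ 0.17  0.06 -0.01]
```

```bash
python3 -m creep '{"offset":[[0,-0.001,0],[0,-0.001,0],[0,0,0]],"rotation":[[0,0,0],[0,0,0],[0,0,0]]}'
python3 - <<'E'
from h import *
s=env.state();print(toC(s['ee_pos']).round(1),s['force'].round(1))
for n,f,(x0,y0,s) in (("side","s9",(270,180,4.5)),("scene","c9",(235,170,4.5))):
    im=grab_frame(n)[:,:,::-1]; im=cv2.resize(im[y0:y0+130,x0:x0+130],None,fx=s,fy=s,interpolation=cv2.INTER_CUBIC)
    for x,col in((74,(0,0,255)),(80,(0,255,0))):
        pts=np.array([(proj(n,[*toW((x+36*np.cos(t),36*np.sin(t))),24])-[x0,y0])*s for t in np.linspace(0,6.28,80)]).astype(int)
        cv2.polylines(im,[pts],True,col,1)
    cv2.imwrite(f"pics/{f}o.png",im)
E
```

```text
time_s: 9.75
ee_pos: [570.1, -37.8, 11.0]
ee_rot: [180.0, 0.0, -174.8]
force: [0.4, 1.2, -0.2]
gripper_width: 0.7
[31.4 -0.2] [ 0.4  1.2 -0.2]
```

View pics/s9o.png

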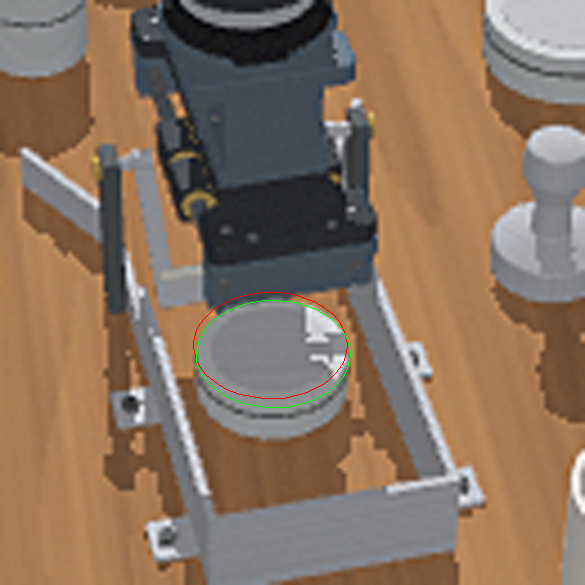

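View pics/c9o.png

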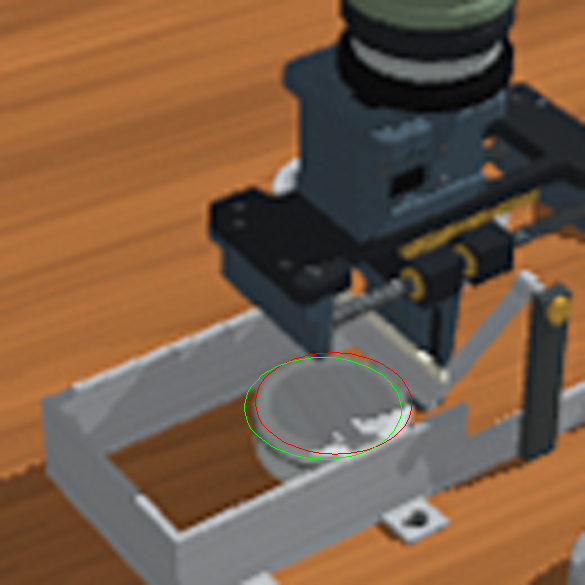

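```bash
python3 -m creep '{"offset":[[0,0.01,0],[0,0.015,0],[0,0.015,0],[0,0.015,0],[0,0.02,0]],"rotation":[[0,0,0],[0,0,0],[0,0,0],[0,0,0],[0,0,0]]}'
python3 -m creep '{"offset":[[0,0.03,0],[0,0.03,0],[0,0.025,0],[0,0,-0.05],[0,0,-0.06]],"rotation":[[0,0,0],[0,0,0],[0,0,0],[0,0,0],[0,0,0]]}'
python3 -m creep '{"offset":[[0,0.03,-0.06],[0,0.05,-0.06],[0,0.05,-0.03],[0,0,0],[0,0,0]],"rotation":[[0,0,0],[0,0,0],[0,0,0],[0,0,0],[0,0,0]]}'
python3 - <<'E'
from h import *
s=env.state();print(toC(s['ee_pos']).round(1),s['force'].round(1))
for n,f,(x0,y0,s) in (("side","s10",(270,180,4.5)),("scene","c10",(235,170,4.5))):
    full=grab_frame(n)[:,:,::-1];cv2.imwrite(f"pics/{f}.png",full); im=cv2.resize(full[y0:y0+130,x0:x0+150],None,fx=s,fy=s,interpolation=cv2.INTER_CUBIC)
    cv2.imwrite(f"pics/{f}o.png",im)
E
```

```text
time_s: 10.48
ee_pos: [563.2, 38.1, 11.0]
ee_rot: [180.0, 0.0, -174.8]
force: [0.2, -0.3, -0.1]
gripper_width: 0.3
time_s: 11.1
ee_pos: [554.3, 122.8, 121.0]
ee_rot: [-180.0, -0.2, -174.7]
force: [1.4, -0.3, -0.1]
gripper_width: 0.6
time_s: 11.72
ee_pos: [544.0, 238.9, 253.9]
ee_rot: [-179.9, -0.1, -174.7]
force: [-0.1, -0.6, -0.0]
gripper_width: 0.1
[-246.6   -1.6] [-0.1 -0.6 -0. ]
```

View pics/s10o.png

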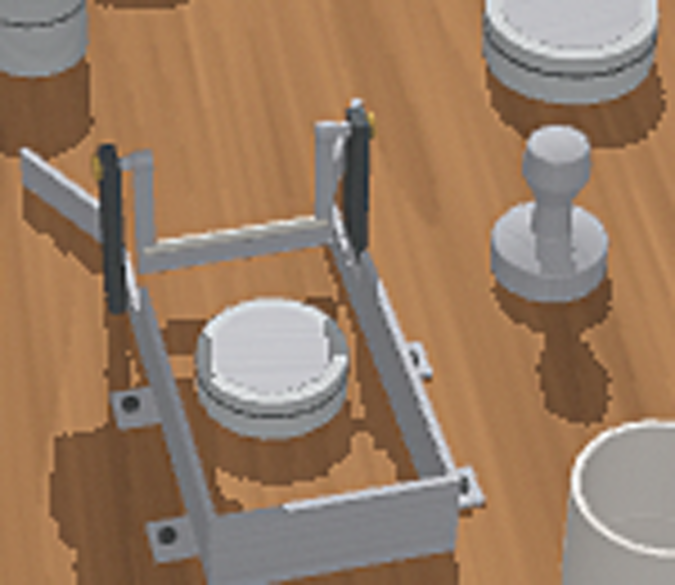

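View pics/c10o.png

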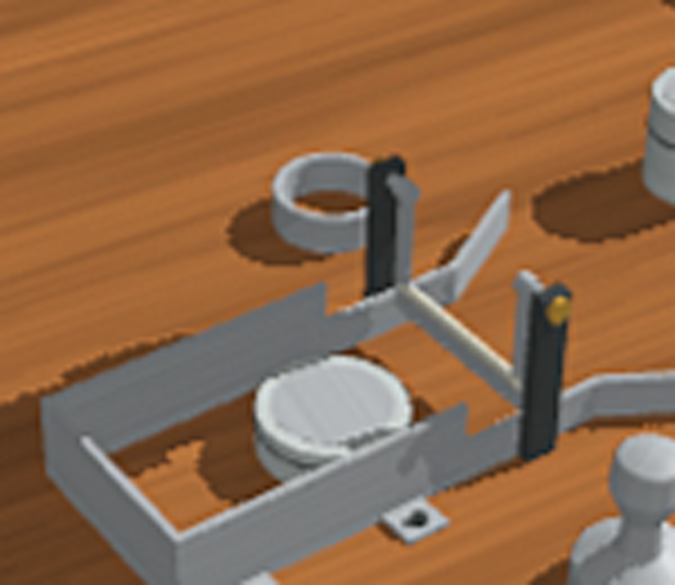

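View pics/s10.png

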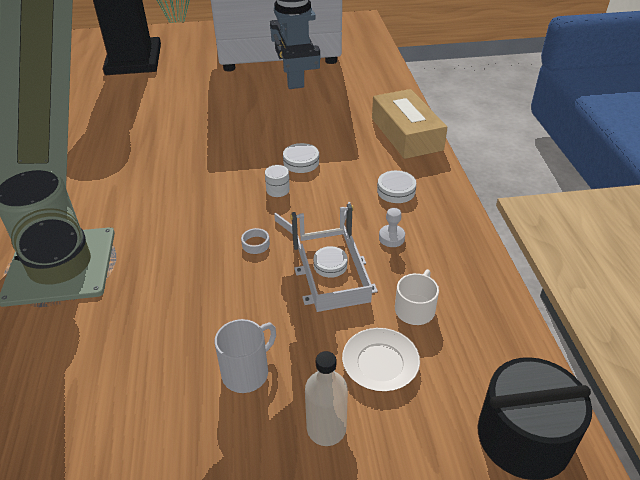

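```bash
python3 -m creep '{"offset":[[0,0,0],[0,0,0],[0,0,0],[0,0,0],[0,0,0]],"rotation":[[0,0,0],[0,0,0],[0,0,0],[0,0,0],[0,0,0]]}'
python3 - <<'E'
from h import *
a=cv2.imread("pics/side0.png").astype(int);b=grab_frame("side")[:,:,::-1].astype(int)
d=abs(a-b).max(2)>50
for n,(x0,y0,x1,y1) in {"flap/posts":(290,200,356,245),"tall":(264,164,291,197),"ring":(240,228,271,254),"tamper":(378,207,407,248),"bigR":(376,170,418,203),"back":(282,144,320,172)}.items(): print(n,d[y0:y1,x0:x1].mean().round(3))
print(env.job_done())
E
```

```text
time_s: 12.45
ee_pos: [544.8, 238.9, 254.9]
ee_rot: [180.0, 0.0, -174.8]
force: [0.0, -0.7, -0.9]
gripper_width: 0.4
flap/posts 0.03
tall 0.0
ring 0.0
tamper 0.0
bigR 0.0
back 0.0
the job is handed in; nothing more can be done
None
```

The flat 72 mm tin is in the bay, the flap hangs shut behind it, and the job was handed in at about 12.5 s of the 51 s allowed. I pushed with closed fingers and gripped or lifted nothing. The first push went diagonally to the lane's axis, the second straight in through the flap. The fingers went about 45 mm past the hinge line and held the flap up until the tin was clear, then I backed straight out and lifted away.

- **Tin position:** its centre is about 80 mm beyond the hinge line, and it needs more than 70. The two cameras disagreed by several mm: the side view gave about 82 and the scene view about 75. The finger position gave about 81.
- **Flap:** it hangs in its starting position in both views. The flap area differs from the first side picture in only 3% of its pixels.
- **Other objects:** the tall tin, ring, tamper and both larger tins show no change in the side picture. The cup, jug, saucer and bottle I only checked by eye, and they look unmoved.
- **Forces:** the wrist force readings I took stayed below about 2 N. They came only at the end of each move, so a brief peak in between would not show.

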